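# Frank a board mailer at the post counter

## Robot

A 7-joint arm with a two-finger parallel gripper is mounted at the origin on the work surface. World frame = base frame: x ahead of the robot, y to its left, z up, the work surface at z = 0. Lengths are in m, angles in rad, forces in N, time in s.
With the tool pointing down it reaches from about 0.4 to 0.85 m from the base axis. Payload 6.9 kg.
Tool frame: the origin (TCP) lies at the very end of the fingers, on their centre line; the grasp point (between the pads) lies 19 mm behind it (ctrl.pinch_z is the z of the grasp point in the tool frame, in m); z points along the fingers, x is the direction in which the jaws open and shut, and the axes are right-handed (so a half turn about z gives the same grasp; the last joint's range is limited). The gripper opens to 85 mm and grips with 20 to 120 N. Pads are 22 mm wide; open, the fingers measure 114 mm over their backs; the gripper's body (76 mm by 85 mm) begins 54 mm behind the grasp point. The pads swing forward as they close: fully open they stand 13 mm farther back than shut.
Start: joints at [1.423, 0.507, -0.238, 1.5, 0.126, 1.149, -0.155], TCP at [0.156, -0.605, 0.231] pointing down, gripper open.
Joint ranges: [-3.08, 3.08], [-0.24, 2.05], [-1.43, 1.35], [0, 2.5], [-1.52, 4.66], [0.17, 1.96], [-2.89, 2.89]. Speed limits (rad/s): [2.39, 2.39, 3.14, 3.14, 3.14, 3.14, 3.14].

## Interface

Orientations are given as a unit quaternion [x, y, z, w].
In Python, from rig import ctrl gives the robot as it stands.
- The arm moves only by the shell command python3 -m crank 'ROWS' [FORCE]. ROWS is JSON, a list of rows, each a list of 7 numbers: the turn, a rotation vector about the tool's x, y, z in rad, then the shift along the tool's x, y, z in mm, then the closure, from -1 (fully open) to 1 (shut). A call has 1 to 10 rows; each row is the pose to reach, as a shift and turn from the pose commanded when the call began, along the tool's axes at that moment; what a row does not reach only later rows make up. A row lasts 1/10 s, in which the tool goes at most 50 mm and 8.59 degrees, less where a joint would pass 70% of its speed; a pose out of reach is approached as far as the arm can. A call with a gripper value outside its range is refused whole. The fingers move at their own pace and stop on an object; FORCE is the grip in N (left out, the last holds). Time passes only in rows, so rows that repeat a pose let the fingers close. It gives the time, the measured TCP pose, the force and the opening at its end, in the units of the state.
- ctrl.read_state(): the state, without advancing time (a new reading comes with each control period).
- ctrl.grab_frame(name): name is "scene" or "side" or "wrist"; returns (picture, depth): 480x640x3 uint8, red, green, blue; 480x640 float32, m along the optical axis (not along the pixel's ray), 0 where there is no reading.
- ctrl.get_calibration(name): a dict with "fov_y" (degrees; the focal length in pixels is half the picture's height over the tangent of half this angle, whatever the lens; pixels are square), "cx", "cy" (the principal point, pixels), "origin" and "orientation" of the camera in the world. Camera axes: x right, y down, z forward; pixel columns grow to the right and rows downward; lengths in m; the calibration is good to about 2 mm. A picture is of the moment at which its call begins: read the wrist's pose just before it. get_calibration takes no time and is no camera call; for the wrist camera it gives the pose at the moment of the call.
- ctrl.sign_off(): hands the job in, once; it reports no verdict.
The state is a dict: "time": time; "joint_positions": joint angles; "qd": joint speeds; "joint_efforts": joint torques, N m; "tcp_pos": TCP position; "eef_rot": TCP orientation; "contact_force": force on the tool from outside, world axes, zero at the start; "torque": the same for the moment, N m; "opening": opening from 0.0 (shut) to 1.0 (fully open).
Only numpy, scipy, OpenCV 4.12 (cv2) and the standard library are available. Lean on these libraries where they do the work, as an engineer would, in place of code of your own. Each camera call takes 0.05 s, during which the arm holds its last target. There are 200 camera calls.

## Task

Frank the brown mailer that lies on the machine's weighing plate: swing the blue release lever back to open the rollers, slide the mailer along the deck (without lifting it off) squared up along the steel fence and fully home in the slot, label side up. Then pull the lever forward again until the roller clamps the mailer, and only then press the green print key and let it come back up. Leave the mailer clamped in the slot and leave everything else on the counter undisturbed.

Things in the scene. Friction and masses are not known exactly. Their poses are not given: they have to be found in the camera images.
- franker: desktop franking machine, fixed (place and yaw vary). Origin: on the counter, below the middle of the slot mouth; +x runs into the slot, away from the robot, +y to its left, z up. Its feed deck is 35 mm high and spans x -200..200, y -180..350 mm. The white print head stands on it over x 0..160, y -134..114 mm, 138 mm high above the counter, its front face at x = 0, the slot under it
- slot_mouth (a point): middle of the slot's mouth at deck height; axes as the machine's. The slot is 166 mm wide (y -82..84), 21 mm high and 70 mm deep to a solid back stop. Its left wall has a short flared blue lead-in that begins at the head's front face; its right wall runs out over the deck as the steel fence
- fence_front (a point): front end of the steel fence's inner face, at deck height, 190 mm before the slot mouth and 82 mm right of the slot's middle. The fence is 16 mm high, 12 mm thick and runs straight along the machine's x into the slot as its right wall
- weighing_plate (a point): centre of the steel weighing plate (150 x 220 mm), flush in the left part of the deck; axes as the machine's. Nothing stands between the plate and the fence: the deck in front of the head is flat and clear
- mailer_home (a point): where the mailer's origin must end: 10 mm inside the slot mouth, on the slot's centre line, at deck height; axes as the machine's. The mailer's front edge is then at the back stop and 50 mm of it still stand out in front of the head
- mailer: the brown cardboard mailer with a blue tape band and a white label on top: rigid slab, 120 mm (its x) by 160 mm (its y) by 18 mm thick, 0.15 to 0.31 kg. Origin: centre of its underside. It starts lying on the weighing plate, up to 0.4 rad askew; one of its 160 mm edges goes into the slot first
- release_lever (a joint): release lever (rad) at the right-hand end of the head, turning about a level axis along the machine's y. 0 to 0.08 at the start: it leans towards the robot and a rubber roller on its shaft blocks the slot. Grows as the knob is pushed away from the robot, stop at 0.55; over 0.40 the slot is clear. Clamped on a mailer it rests at about 0.10. Stays where left; 2 to 3 N at the knob move it
- lever_knob (a point): middle of the blue lever knob, a bar 18 mm thick and 50 mm long along the machine's y, 110 mm from the lever's axis (axis at machine x 58, z 83 mm). Machine x, y, z: about 5, -170, 180 mm closed; 63, -170, 193 mm fully open
- print_key (a joint): travel of the green print key (m): 0 up, 0.006 fully down; counts as pressed beyond 0.004; a spring brings it back; about 4 N press it fully
- print_key_top (a point): centre of the top face of the round green print key (32 mm wide) on top of the print head, pressed straight down
- white_mailer: white plastic mailer with a red band, 120 x 160 x 18 mm, lying on the left rear of the machine's deck; not to be franked. Origin: centre of its underside. Leave alone
- ink_pad: black ink pad tin with a blue pad, 85 x 58 x 16 mm, on the deck right of the fence. Origin: centre of its underside. Leave alone
- date_stamp: black hand stamp, 43 mm wide and 100 mm high, standing on the counter right of the machine. Origin: centre of its underside. Leave alone
- tape_dispenser: blue tape dispenser, 130 x 55 x 87 mm, on the counter right of the machine. Origin: centre of its underside. Leave alone
- pen_cup: clear cup with pens, 74 mm wide, 155 mm high, on the counter right of the machine. Origin: centre of its underside. Leave alone
- parcel: brown parcel with a blue band, 170 x 140 x 90 mm, on the counter left of the machine. Origin: centre of its underside. Leave alone
- label_roll: roll of labels, 90 mm wide, 55 mm high, on the counter right of the machine. Origin: centre of its underside. Leave alone
Things that resemble listed ones, but are neither listed nor needed, are in the scene too. Leave any yellow look-alike of the mailer alone.

How it is judged:
On the way, in this order (a step that is already met when the one before it is completed fails the run):
1. the release lever is swung back and the roller is clear of the slot (value of joint release_lever above 0.4 rad), for 0.1 s.
2. with the lever open, the mailer is slid fully home in the slot (x of mailer in the frame of mailer_home between -0.005 and 0.004 m and y of mailer in the frame of mailer_home between -0.005 and 0.005 m and z of mailer in the frame of mailer_home between -0.004 and 0.004 m and angle between the x axis of mailer and the x axis of franker, either way round below 0.05 rad and angle between mailer's own z axis and vertical below 0.05 rad and value of joint release_lever above 0.3 rad), for 0.2 s.
3. the lever is pulled forward and clamps the mailer, still home (x of mailer in the frame of mailer_home between -0.005 and 0.004 m and y of mailer in the frame of mailer_home between -0.005 and 0.005 m and z of mailer in the frame of mailer_home between -0.004 and 0.004 m and angle between the x axis of mailer and the x axis of franker, either way round below 0.05 rad and angle between mailer's own z axis and vertical below 0.05 rad and value of joint release_lever below 0.16 rad), for 0.2 s.
4. the print key is pressed with the mailer home and clamped (all of step 3 and value of joint print_key above 0.004 m), for 0.02 s.
At the end, for the whole second after the job is handed in: The brown mailer lies flat, label up, in the slot with its origin within 5 mm (along and across) of mailer_home and within 0.05 rad of the machine's axes, at rest; the lever is clamped down on it (reads below 0.16, roller touching); the print key is back up (below 1.5 mm) (all of step 3 and value of joint print_key below 0.0015 m and linear speed of mailer below 0.01 m/s and contact force between release_lever and mailer above 0.3 N).
It fails at once if the print key is pressed while the mailer is not home or the lever is not clamped (value of joint print_key above 0.004 m and (value of joint release_lever above 0.2 rad or x of mailer in the frame of mailer_home below -0.012 m)).
It fails at once if the mailer is lifted off the deck (over 25 mm), falls off it or is turned over (z of mailer in the frame of franker above 0.06 m or z of mailer in the frame of franker below 0.02 m or angle between mailer's own z axis and vertical above 0.35 rad).
It fails at once if another thing on the counter or the deck is shifted by more than 20 mm (distance of any of white_mailer, ink_pad, date_stamp, tape_dispenser, pen_cup, parcel, label_roll from where it was at the start of the episode above 0.02 m).
It fails at once if a standing thing is tipped over (angle between any of white_mailer, ink_pad, date_stamp, tape_dispenser, pen_cup, parcel, label_roll's own z axis and vertical above 0.5 rad).
It also fails if it takes over 72 s, if anything falls off the work surface, if the arm or the gripper's body presses on something with over 40 N, if the wrist force passes 120 N, or if a joint passes its speed limit or range.

## Working session

There is one attempt and no reset: what is moved stays moved. The work goes in short steps, Python scripts to look and compute and a shell command to move; the robot and the scene stay as the last step left them, time stands still between calls to the robot, and variables do not carry over. Pictures are saved under pics/ and viewed, on a budget of 10 in all, crops included, one or two more only if the job needs it, and the job is handed in when it is done.

```bash
ls; mkdir -p pics
cat > h.py <<'E'
import numpy as np, cv2
from rig import ctrl
from scipy.spatial.transform import Rotation as R
def cal(n):
    c=ctrl.get_calibration(n); f=240/np.tan(np.radians(c["fov_y"])/2)
    return f,c["cx"],c["cy"],np.array(c["origin"]),R.from_quat(c["orientation"])
def ray(n,u,v,z,c=None):
    f,cx,cy,o,r=c or cal(n); d=r.apply([(u-cx)/f,(v-cy)/f,1]); return o+d*(z-o[2])/d[2]
def cloud(n,dep,c=None):
    f,cx,cy,o,r=c or cal(n); v,u=np.mgrid[:480,:640]
    p=np.stack([(u-cx)/f*dep,(v-cy)/f*dep,dep],-1); return (r.apply(p.reshape(-1,3))+o).reshape(480,640,3)
def proj(n,p,c=None):
    f,cx,cy,o,r=c or cal(n); q=r.inv().apply(np.array(p)-o); return q[...,:2]/q[...,2:]*f+[cx,cy]
def tool(dw):  # world shift (m) -> tool axes mm
    s=ctrl.read_state(); return R.from_quat(s["eef_rot"]).inv().apply(dw)*1000
E
python3 - <<'E'
from h import *
for n in ("scene","side"):
    im,d=ctrl.grab_frame(n); np.savez(f"pics/{n}.npz",im=im,d=d); cv2.imwrite(f"pics/{n}.png",im[:,:,::-1])
    f,cx,cy,o,r=cal(n); print(n,f,cx,cy,o,r.as_matrix().round(3).tolist(),(d>0).mean())
print(ctrl.read_state(), ctrl.pinch_z, cal("wrist")[3])
E
```

```text
pics
scene 572.9161715380483 322.68043346695134 231.37470990864304 [ 1.06069342 -0.38582873  1.26961993] [[0.607, 0.684, -0.404], [0.795, -0.523, 0.308], [-0.0, -0.508, -0.861]] 0.9960970052083333
side 449.7049352205346 317.818070131989 233.10647888861817 [0.43637398 1.09170632 0.99907318] [[-0.994, -0.079, 0.068], [-0.103, 0.628, -0.771], [0.018, -0.774, -0.633]] 0.9959700520833333
{'time': 0.1, 'joint_positions': array([ 1.42347725,  0.50827899, -0.23751944,  1.50104487,  0.12570939,
        1.14891591, -0.1547511 ]), 'qd': array([-0.00076679, -0.00267254, -0.00030908, -0.00204486, -0.00061436,
        0.00116274, -0.00073361]), 'joint_efforts': array([-5.02626674e-03, -6.21837616e+01, -2.19482124e+00, -2.50207311e+01,
        1.24766113e-02,  7.80269795e-03, -1.85487227e-05]), 'tcp_pos': array([ 0.1561371 , -0.60470546,  0.23049639]), 'eef_rot': array([ 7.90628583e-01, -6.12295482e-01, -6.68788052e-04, -4.89891519e-04]), 'contact_force': array([-0.13542913,  0.19344773,  0.29343625]), 'torque': array([-0.05903771,  0.00386011, -0.02427582]), 'opening': 0.9984885763332669} -0.0187 [ 0.23662514 -0.58390918  0.37303965]
```

View pics/scene.png

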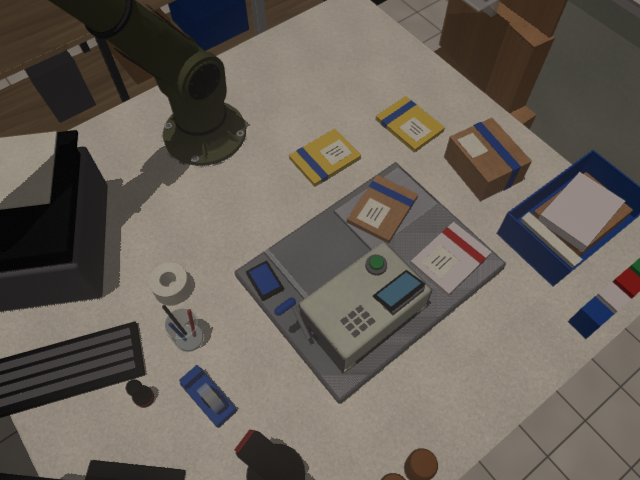

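View pics/side.png

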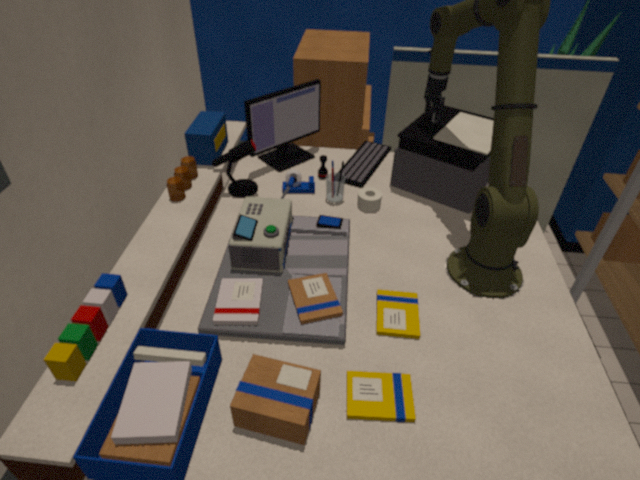

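The scene picture shows the brown mailer on the plate at (380,208) with a blue band and white label. The green key is at (376,264), the lever knob at (285,306) and the ink pad at (265,280). The white mailer is at (450,257), and two yellow look-alikes lie off the deck at (325,157) and (410,123). The parcel at (487,158) is brown too, but it is a box standing on the counter. The side view agrees, with the mailer at (315,298) and the key at (271,231).

```bash
cat > m.py <<'E'
from h import *
a=np.load("pics/scene.npz"); im,d=a["im"],a["d"]; P=cloud("scene",d); z=P[...,2]
def comp(mask,u,v):
    n,l=cv2.connectedComponents(mask.astype(np.uint8)); return (l==l[v,u])&mask
def rect(m,z=None):
    q=P[m][:,:2]
    return cv2.minAreaRect((q*1000).astype(np.float32))
deck=comp((z>0.022)&(z<0.048),290,250); print("deck",rect(deck),np.median(z[deck]))
cnt=max(cv2.findContours(deck.astype(np.uint8),0,2)[0],key=cv2.contourArea)
top=comp((z>0.125)&(z<0.146),340,290); print("head",rect(top),np.median(z[top]))
hsv=cv2.cvtColor(im,cv2.COLOR_RGB2HSV)
g=comp((hsv[...,0]>50)&(hsv[...,0]<85)&(hsv[...,1]>100),376,264); print("key",P[g].mean(0),z[g].max(),g.sum())
k=comp((hsv[...,0]>100)&(hsv[...,0]<130)&(hsv[...,1]>100),285,306); print("knob",P[k].mean(0),P[k].min(0),P[k].max(0),k.sum())
ma=comp((z>0.046)&(z<0.06),375,208); r=rect(ma); print("mailer",r,np.median(z[ma]),cv2.boxPoints(r).tolist())
lab=comp((hsv[...,1]<60)&(hsv[...,2]>110)&ma,375,214); print("label",P[lab].mean(0),lab.sum())
# fence: z .045-.056 on the deck
f=(z>0.046)&(z<0.056)&(np.hypot(P[...,0]-.5,P[...,1])<1)
for n,(u,v) in dict(white=(450,257),ink=(265,280)).items(): print(n,P[v,u])
for uv in [(237,272),(397,163),(505,265),(340,402)]: print(uv,ray("scene",*uv,.035))
cv2.imwrite("pics/crop.png",cv2.resize(im[150:410,230:520,::-1],None,fx=2.7,fy=2.3,interpolation=2))
E
python3 m.py
```

```text
deck ((631.4066162109375, 86.73265075683594), (401.6355285644531, 531.9524536132812), 1.437124490737915) 0.035341334444473516
head ((714.3273315429688, -5.58953857421875), (161.65599060058594, 254.9021759033203), 1.5645736455917358) 0.13816851120007723
key [0.67230156 0.05747806 0.1600901 ] 0.16670255025889147 133
knob [ 0.64897371 -0.16841482  0.19411699] [ 0.63729828 -0.38582873  0.17882209] [ 1.06069342 -0.14290575  1.26961993] 173
mailer ((523.273193359375, 213.5612030029297), (121.38825988769531, 163.85678100585938), 21.698488235473633) 0.053388589667321296 [[436.5889587402344, 267.2443542480469], [497.17047119140625, 114.99809265136719], [609.9573974609375, 159.8780517578125], [549.3759155273438, 312.12432861328125]]
label [0.52453049 0.18317634 0.05394524] 508
white [0.73355356 0.24810975 0.05534911]
ink [ 0.5146022  -0.13883003  0.05526499]
(237, 272) [ 0.44712982 -0.17610839  0.035     ]
(397, 163) [0.43370445 0.34477293 0.035     ]
(505, 265) [0.82469857 0.34916753 0.035     ]
(340, 402) [ 0.83939449 -0.17047013  0.035     ]
```

View pics/crop.png

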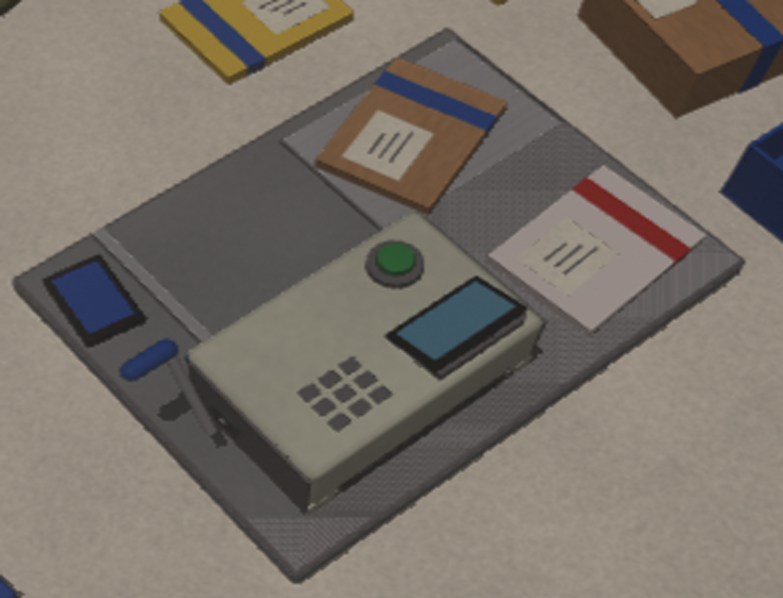

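The crop confirms the target. The brown slab with the blue band and white label lies on the plate, the yellow ones lie off the deck, and the white one with the red band is at the rear. The lever knob and its stalk lean forward past the head's right end. Next I work out the first move, to the lever.

```bash
cat >> h.py <<'E'
O=np.array([.6335,.0018,0]); YAW=.0255; M=R.from_euler('z',YAW)
def w(p): return O+M.apply(p)
def mach(p): return M.inv().apply(np.array(p)-O)
def to(p,yaw):  # machine point, tool-x heading in machine frame (rad): print a row
    s=ctrl.read_state(); r0=R.from_quat(s["eef_rot"]); h=yaw+YAW
    t=R.from_matrix(np.array([[np.cos(h),np.sin(h),0],[np.sin(h),-np.cos(h),0],[0,0,-1]]).T@np.eye(3)) if 0 else R.from_matrix(np.column_stack([[np.cos(h),np.sin(h),0],[np.sin(h),-np.cos(h),0],[0,0,-1]]))
    print("row",(r0.inv()*t).as_rotvec().round(3),r0.inv().apply(w(np.array(p))-s["tcp_pos"]).round(4)*1000,"tcp mach",mach(s["tcp_pos"]).round(4),"F",s["contact_force"].round(1),"open",round(s["opening"],2),"t",s["time"])
E
python3 - <<'E'
from h import *
a=np.load("pics/scene.npz"); im,d=a["im"],a["d"]; P=cloud("scene",d); hsv=cv2.cvtColor(im,cv2.COLOR_RGB2HSV)
k=np.zeros((480,640),bool); k[290:325,265:302]=1
k&=(hsv[...,0]>100)&(hsv[...,0]<130)&(hsv[...,1]>100)&(d>0)&(P[...,2]>.12)
q=mach(P[k]); print("knob",np.median(q,0),np.percentile(q,[3,97],axis=0),k.sum())
g=np.zeros_like(k); g[250:280,360:395]=1; g&=(hsv[...,0]>50)&(hsv[...,0]<85)&(hsv[...,1]>100)&(d>0)
q=mach(P[g]); print("key",np.median(q,0),np.percentile(q,[3,97],axis=0))
print("mailer",mach([.5233,.2136,.053]))
for p in [(460,150),(510,185),(325,157),(410,123)]: print(p,mach(P[p[1],p[0]]))
to([-.06,-.172,.33],0); to([-.06,-.172,.33],np.pi)
E
```

```text
knob [ 0.0095001  -0.16915557  0.18817282] [[ 0.00095204 -0.19018642  0.18202703]
 [ 0.01504965 -0.14787928  0.19221208]] 172
key [0.03983242 0.05431798 0.16007434] [[0.02722687 0.04232308 0.15699041]
 [0.0531676  0.06675257 0.16379693]]
mailer [-0.10476386  0.21454094  0.053     ]
(460, 150) [-0.09238924  0.47203233  0.0892242 ]
(510, 185) [0.04261827 0.54487824 0.01550005]
(325, 157) [-0.33928421  0.218759    0.01680438]
(410, 123) [-0.27961186  0.48179768  0.02096969]
row [-1.000e-03  1.000e-03 -1.343e+00] [-313.9 -516.7  -99. ] tcp mach [-0.4927 -0.5941  0.2305] F [-0.1  0.2  0.3] open 1.0 t 0.1
row [2.000e-03 1.000e-03 1.798e+00] [-313.9 -516.7  -99. ] tcp mach [-0.4927 -0.5941  0.2305] F [-0.1  0.2  0.3] open 1.0 t 0.1
```

```bash
python3 -m crank '[[0,0,0,0,0,-99,-1],[0,0,0,0,0,-99,-1],[0,0,-1.343,-313,-516,-99,-0.1],[0,0,-1.343,-313,-516,-99,-0.1],[0,0,-1.343,-313,-516,-99,-0.1],[0,0,-1.343,-313,-516,-99,-0.1],[0,0,-1.343,-313,-516,-99,-0.1],[0,0,-1.343,-313,-516,-99,-0.1],[0,0,-1.343,-313,-516,-99,-0.1],[0,0,-1.343,-313,-516,-99,-0.1]]' 30
python3 -c "
from h import *
to([.007,-.171,.23],0)"
```

```text
time: 1.1
tcp_pos: [0.4364, -0.3171, 0.3302]
eef_rot: [0.998, -0.056, -0.0, 0.0]
contact_force: [1.2, -0.4, 0.1]
opening: 0.548
row [ 0.     0.    -0.138] [ 190.6 -170.6  100.1] tcp mach [-0.2052 -0.3138  0.3302] F [ 1.2 -0.4  0.1] open 0.55 t 1.1
```

```bash
python3 -m crank '[[0,0,-0.138,190,-170,0,-0.1],[0,0,-0.138,190,-170,0,-0.1],[0,0,-0.138,190,-170,0,-0.1],[0,0,-0.138,190,-170,0,-0.1],[0,0,-0.138,190,-170,0,-0.1],[0,0,-0.138,190,-170,0,-0.1],[0,0,-0.138,190,-170,100,-0.1],[0,0,-0.138,190,-170,100,-0.1],[0,0,-0.138,190,-170,100,-0.1],[0,0,-0.138,190,-170,100,-0.1]]'
python3 -c "
from h import *
to([.007,-.171,.165],0)
im,d=ctrl.grab_frame('wrist'); cv2.imwrite('pics/w1.png',im[:,:,::-1])"
```

```text
time: 2.1
tcp_pos: [0.644, -0.1727, 0.2307]
eef_rot: [1.0, 0.01, -0.001, -0.0]
contact_force: [0.8, -0.7, 0.4]
opening: 0.551
row [-0.001  0.001 -0.006] [ 1.  -3.7 65.7] tcp mach [ 0.0061 -0.1747  0.2307] F [ 0.8 -0.7  0.4] open 0.55 t 2.1
```

View pics/w1.png

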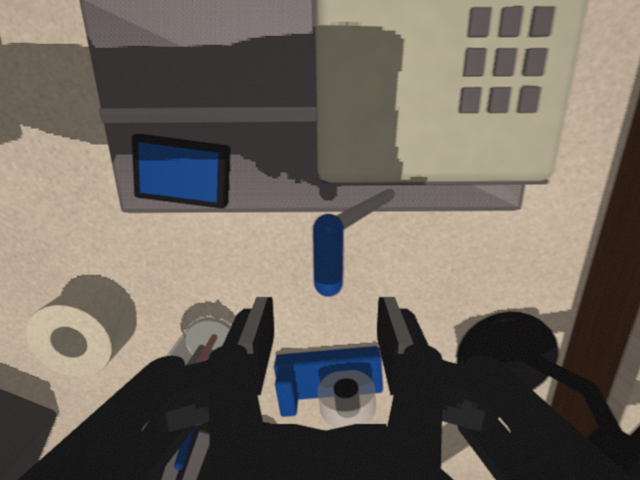

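The knob at (328,255) lies centred between the fingers. The tape dispenser and cup are low and behind. I descend straddling it and push +x.

```bash
python3 -m crank '[[0,0,-0.006,1,-3,33,-0.1],[0,0,-0.006,1,-3,65,-0.1],[0,0,-0.006,1,-3,65,-0.1],[0,0,-0.006,15,-3,65,-0.1],[0,0,-0.006,25,-3,64,-0.1],[0,0,-0.006,35,-3,63,-0.1],[0,0,-0.006,45,-3,61,-0.1],[0,0,-0.006,55,-3,59,-0.1],[0,0,-0.006,62,-3,57,-0.1],[0,0,-0.006,62,-3,57,-0.1]]'
python3 -c "
from h import *
to([.09,-.171,.172],0)
im,d=ctrl.grab_frame('scene'); P=cloud('scene',d); hsv=cv2.cvtColor(im,cv2.COLOR_RGB2HSV)
q=mach(P[(hsv[...,0]>100)&(hsv[...,0]<130)&(hsv[...,1]>100)&(d>0)]); q=q[(abs(q[:,1]+.17)<.04)&(abs(q[:,0]-.04)<.08)&(q[:,2]>.165)&(q[:,2]<.22)]; print(np.median(q,0),len(q))"
```

```text
time: 3.15
tcp_pos: [0.7079, -0.1681, 0.1761]
eef_rot: [1.0, 0.013, 0.002, 0.0]
contact_force: [0.4, 0.3, -0.2]
opening: 0.552
row [ 0.    -0.004  0.   ] [19.9 -0.7  4.1] tcp mach [ 0.0701 -0.1717  0.1761] F [ 0.4  0.3 -0.2] open 0.55 t 3.15
[ 0.05778476 -0.18655706  0.19985642] 40
```

```bash
python3 -m crank '[[0,0,0,4,0,0,-0.1],[0,0,0,4,0,0,-0.1],[0,0,0,1,0,0,-0.1],[0,0,0,1,0,-45,-0.1],[0,0,0,1,0,-90,-1],[0,0,0,1,0,-124,-1],[0,0,0,1,0,-124,-1]]'
python3 -c "
from h import *
to([-.105,.345,.3],0)"
```

```text
time: 3.9
tcp_pos: [0.7089, -0.1676, 0.3036]
eef_rot: [1.0, 0.013, 0.005, 0.0]
contact_force: [0.6, 0.0, -0.1]
opening: 0.996
row [ 0.001 -0.009  0.   ] [-176.1 -516.2    1.5] tcp mach [ 0.071  -0.1712  0.3036] F [ 0.6  0.  -0.1] open 1.0 t 3.9
```

```bash
python3 -c "
from h import *
to([-.142,.318,.2],.354)
im,d=ctrl.grab_frame('scene'); P=cloud('scene',d); hsv=cv2.cvtColor(im,cv2.COLOR_RGB2HSV)
q=mach(P[(hsv[...,0]>100)&(hsv[...,0]<130)&(hsv[...,1]>100)&(d>0)]); q=q[(abs(q[:,1]+.17)<.04)&(abs(q[:,0]-.04)<.08)&(q[:,2]>.165)&(q[:,2]<.22)]; print(np.median(q,0),len(q))"
```

```text
row [ 0.003 -0.009 -0.354] [-214.  -489.3  101.1] tcp mach [ 0.071  -0.1712  0.3036] F [ 0.6  0.  -0.1] open 1.0 t 3.9
[ 0.05952546 -0.17065285  0.20063773] 172
```

The lever knob is at x≈59 mm, so the lever is open at about 0.5 rad. Next I go to the mailer's left edge with the jaws parallel to it.

```bash
python3 -m crank '[[0,0,-0.15,-60,-140,0,-1],[0,0,-0.354,-214,-489,0,-1],[0,0,-0.354,-214,-489,0,-1],[0,0,-0.354,-214,-489,0,-1],[0,0,-0.354,-214,-489,0,-1],[0,0,-0.354,-214,-489,0,-1],[0,0,-0.354,-214,-489,0,-1],[0,0,-0.354,-214,-489,0,-1],[0,0,-0.354,-214,-489,0,-1],[0,0,-0.354,-214,-489,0,-1]]'
python3 -m crank '[[0,0,0,0,0,0,-1],[0,0,0,0,0,0,-1]]'
python3 -c "
from h import *
to([-.142,.318,.07],.354)"
```

```text
time: 4.95
tcp_pos: [0.4934, 0.2855, 0.2961]
eef_rot: [0.982, 0.189, -0.001, 0.0]
contact_force: [2.2, -0.2, 0.0]
opening: 1.0
time: 5.15
tcp_pos: [0.4936, 0.2856, 0.2963]
eef_rot: [0.982, 0.191, -0.001, 0.0]
contact_force: [1.1, 0.1, 0.3]
opening: 0.998
row [0.    0.001 0.004] [  2.3 -32.2 226.3] tcp mach [-0.1326  0.2872  0.2963] F [1.1 0.1 0.3] open 1.0 t 5.15
```

```bash
python3 -m crank '[[0,0,0.004,2,-32,0,-1],[0,0,0.004,2,-32,50,-1],[0,0,0.004,2,-32,100,-1],[0,0,0.004,2,-32,150,-1],[0,0,0.004,2,-32,200,-1],[0,0,0.004,2,-32,226,-1],[0,0,0.004,2,-32,226,-1],[0,0,0.004,2,-32,226,-1]]'
python3 -c "
from h import *
to([-.142,.318,.04],.354)
im,d=ctrl.grab_frame('side'); cv2.imwrite('pics/s1.png',cv2.resize(im[200:380,180:420,::-1],None,fx=3.3,fy=3.3,interpolation=2))"
```

```text
time: 5.95
tcp_pos: [0.4855, 0.3141, 0.0713]
eef_rot: [0.983, 0.186, -0.0, 0.0]
contact_force: [0.6, -0.2, 1.8]
opening: 1.001
row [ 0.     0.001 -0.005] [-1.1 -2.6 31.3] tcp mach [-0.14    0.3159  0.0713] F [ 0.6 -0.2  1.8] open 1.0 t 5.95
```

View pics/s1.png

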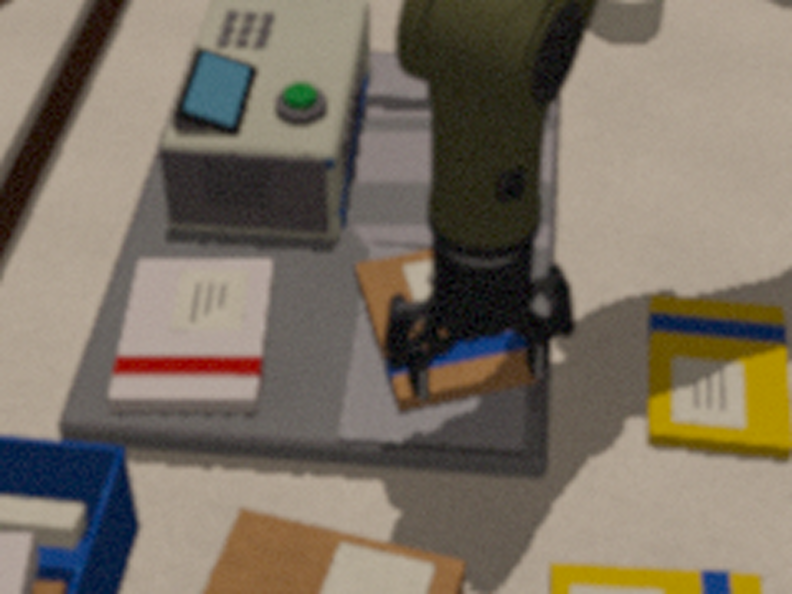

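```bash
python3 -c "
from h import *
s=ctrl.read_state(); r=R.from_quat(s['eef_rot'])
for zt in (0,-.013):
  for x in (.045,-.045): 
    p=s['tcp_pos']+r.apply([x,0,zt]); print(zt,x,mach(p).round(3),((proj('side',p)-[180,200])*3.3).round(0), ((proj('side',p*[1,1,0]+[0,0,.053])-[180,200])*3.3).round(0))
for p in ([.549,.312,.053],[.437,.267,.053]): print('corner',((proj('side',p)-[180,200])*3.3).round(0))"
```

```text
0 0.045 [-0.097  0.332  0.072] [418. 401.] [418. 417.]
0 -0.045 [-0.182  0.301  0.072] [526. 379.] [525. 395.]
-0.013 0.045 [-0.097  0.332  0.085] [418. 391.] [418. 417.]
-0.013 -0.045 [-0.182  0.301  0.085] [527. 369.] [525. 395.]
corner [395. 396.]
corner [536. 366.]
```

```bash
python3 -m crank '[[0,0,0,0,0,20,-1],[0,0,0,0,0,30,-1],[0,0,0,0,0,36,-1],[0,0,0,0,0,36,-1],[0,0,0,0,0,36,-1]]'
python3 -m crank '[[0,0,0,0,0,3,-1],[0,0,0,0,0,6,-1],[0,0,0,0,0,6,-1],[0,0,0,0,0,6,-1]]'
python3 - <<'E'
from h import *
s=ctrl.read_state(); r=R.from_quat(s["eef_rot"])
c0=np.array([-.1048,.2145]);a0=.354
for t in (0,.15,.3,.45,.6,.75,.9,1):
    a=a0*max(0,1-t/.75); c=c0+(np.array([-.105,-.002])-c0)*t
    p=c+R.from_euler('z',a).apply([0,.093,0])[:2]
    print(t,round(-(a-a0),3),(r.inv().apply(w([p[0],p[1],0])-s["tcp_pos"])*1000).round(0)[:2])
E
```

```text
time: 6.5
tcp_pos: [0.4852, 0.3154, 0.036]
eef_rot: [0.982, 0.187, 0.0, -0.0]
contact_force: [0.8, 0.4, 0.4]
opening: 0.998
time: 6.9
tcp_pos: [0.4848, 0.3151, 0.0293]
eef_rot: [0.982, 0.187, -0.0, 0.0]
contact_force: [-0.1, -1.1, 0.6]
opening: 1.003
0 -0.0 [-2. 16.]
0.15 0.071 [-6. 46.]
0.3 0.142 [-11.  77.]
0.45 0.212 [-16. 109.]
0.6 0.283 [-21. 141.]
0.75 0.354 [-26. 174.]
0.9 0.354 [-37. 204.]
1 0.354 [-44. 224.]
```

```bash
python3 -m crank '[[0,0,0,-2,10,0,-1],[0,0,0,-3,18,0,-1],[0,0,0.03,-4,30,0,-1],[0,0,0.071,-6,46,0,-1],[0,0,0.106,-8,61,0,-1],[0,0,0.142,-11,77,0,-1],[0,0,0.177,-13,92,0,-1],[0,0,0.212,-16,108,0,-1],[0,0,0.212,-16,108,0,-1]]'
python3 - <<'E'
from h import *
s=ctrl.read_state(); r=R.from_quat(s["eef_rot"])
c=cal("wrist"); im,d=ctrl.grab_frame('side'); P=cloud('side',d); z=P[...,2]; hsv=cv2.cvtColor(im,cv2.COLOR_RGB2HSV)
im2,d2=ctrl.grab_frame('scene'); cv2.imwrite('pics/c2.png',cv2.resize(im2[130:330,240:480,::-1],None,fx=3,fy=3,interpolation=2))
to([-.105,.19,.0293],0)
E
```

```text
time: 7.8
tcp_pos: [0.5102, 0.2048, 0.029]
eef_rot: [0.997, 0.079, -0.0, 0.001]
contact_force: [0.1, -0.4, -0.3]
opening: 1.003
row [0.    0.    0.138] [10.7 21.2 -0. ] tcp mach [-0.1185  0.2095  0.0293] F [-0.7 -0.1  0.2] open 1.0 t 7.9
```

View pics/c2.png

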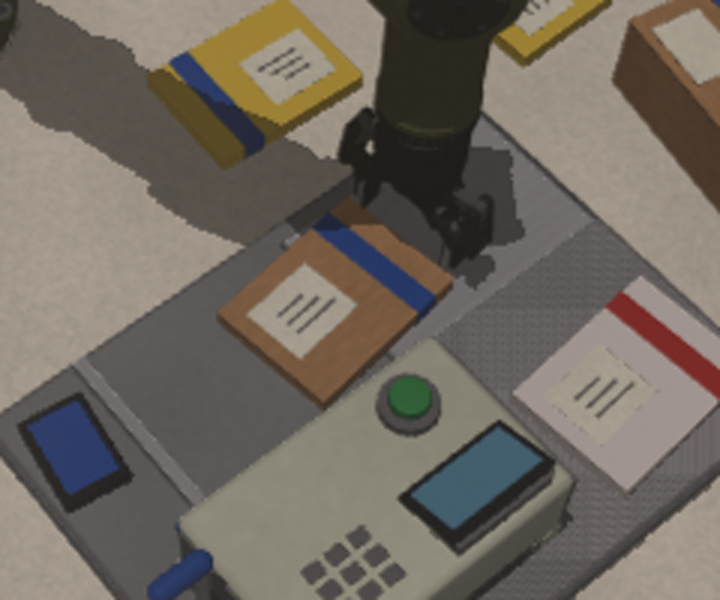

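The mailer at (335,300) is pushed flush by both fingers and nearly square, and the lever is still back. I carry on to the fence.

Run:
```python
from h import *
s=ctrl.read_state(); r=R.from_quat(s["eef_rot"])
for y in (.19,.17,.15,.13,.11,.1,.09): print(y,(r.inv().apply(w([-.113,y,0])-s["tcp_pos"])*1000).round(0)[:2])
```

```text
0.19 [ 3. 20.]
0.17 [ 0. 40.]
0.15 [-3. 60.]
0.13 [-5. 79.]
0.11 [-8. 99.]
0.1 [-10. 109.]
0.09 [-11. 119.]
```

```bash
python3 -m crank '[[0,0,0.046,3,13,0,-1],[0,0,0.092,2,27,0,-1],[0,0,0.138,0,40,0,-1],[0,0,0.138,-2,52,0,-1],[0,0,0.138,-4,66,0,-1],[0,0,0.138,-6,80,0,-1],[0,0,0.138,-7,92,0,-1],[0,0,0.138,-9,102,0,-1],[0,0,0.138,-10,106,0,-1],[0,0,0.138,-10,107,0,-1]]'
python3 -m crank '[[0,0,0,0,3,0,-1],[0,0,0,0,3,0,-1]]'
python3 -m crank '[[0,0,0,0,3,0,-1],[0,0,0,0,3,0,-1]]'
python3 - <<'E'
from h import *
to([-.105,.09,.0293],0)
E
```

```text
time: 8.9
tcp_pos: [0.5171, 0.1007, 0.0292]
eef_rot: [1.0, 0.013, -0.0, 0.0]
contact_force: [-0.4, -0.4, -0.3]
opening: 1.001
time: 9.1
tcp_pos: [0.5173, 0.0986, 0.0293]
eef_rot: [1.0, 0.013, -0.0, 0.0]
contact_force: [0.4, -0.2, -0.4]
opening: 0.999
time: 9.3
tcp_pos: [0.5174, 0.0956, 0.0293]
eef_rot: [1.0, 0.013, -0.0, 0.0]
contact_force: [1.0, 0.2, 1.1]
opening: 1.004
row [0.    0.    0.001] [ 8.6  6.8 -0. ] tcp mach [-0.1136  0.0967  0.0293] F [1.  0.2 1.1] open 1.0 t 9.3
```

```bash
python3 -m crank '[[0,0,0,0,3,0,-1],[0,0,0,0,5,0,-1],[0,0,0,0,5,0,-1]]'; python3 -m crank '[[0,0,0,0,2,0,-1],[0,0,0,0,2,0,-1]]'; python3 -m crank '[[0,0,0,0,2,0,-1],[0,0,0,0,2,0,-1]]'
python3 - <<'E'
from h import *
to([-.105,.09,.0293],0)
E
```

```text
time: 9.6
tcp_pos: [0.5176, 0.0902, 0.0293]
eef_rot: [1.0, 0.013, -0.0, 0.0]
contact_force: [-0.4, 1.3, -0.3]
opening: 0.999
time: 9.8
tcp_pos: [0.5176, 0.0895, 0.0293]
eef_rot: [1.0, 0.013, 0.0, -0.001]
contact_force: [-0.5, 3.8, -1.3]
opening: 1.0
time: 10.0
tcp_pos: [0.5176, 0.0895, 0.0295]
eef_rot: [1.0, 0.014, 0.0, -0.002]
contact_force: [-1.1, 9.0, -0.6]
opening: 1.002
row [-0.004 -0.001  0.002] [8.6 0.6 0.2] tcp mach [-0.1136  0.0906  0.0295] F [-1.1  9.  -0.6] open 1.0 t 10.0
```

```bash
python3 -m crank '[[0,0,0,0,-4,0,-1],[0,0,0,0,-20,0,-1],[0,0,0,0,-20,-40,-1],[0,0,0,0,-20,-80,-1],[0,0,0,-20,0,-120,-1],[0,0,0,-60,40,-120,-1],[0,0,0,-100,90,-120,-1],[0,0,0,-100,90,-120,-1]]'
python3 - <<'E'
from h import *
im,d=ctrl.grab_frame('scene'); P=cloud('scene',d); z=P[...,2]; m=mach(P.reshape(-1,3)).reshape(P.shape)
k=(d>0)&(z>.046)&(z<.06)&(m[...,0]<-.01)&(m[...,0]>-.2)&(m[...,1]>-.078)&(m[...,1]<.12)
n,l,st,ce=cv2.connectedComponentsWithStats(k.astype(np.uint8)); i=1+st[1:,4].argmax(); q=m[l==i]
print(cv2.minAreaRect((q[:,:2]*1000).astype(np.float32)),np.percentile(q,[1,50,99],axis=0).round(4).tolist(),st[i])
to([-.2,-.002,.1],np.pi/2); to([-.2,-.002,.1],-np.pi/2); print(ctrl.read_state()["joint_positions"].round(2))
E
```

```text
time: 10.8
tcp_pos: [0.4162, -0.0102, 0.149]
eef_rot: [1.0, 0.011, -0.002, 0.002]
contact_force: [0.6, 0.6, 0.4]
opening: 0.999
((-112.1613998413086, 0.6859893798828125), (157.4793701171875, 123.77342224121094), 89.82199096679688) [[-0.1718, -0.0764, 0.0472], [-0.1095, -0.0025, 0.0535], [-0.0524, 0.0758, 0.0591]] [ 273  218   81   70 2850]
row [ 0.     0.008 -1.575] [18.8 -6.3 48.7] tcp mach [-0.2186 -0.008   0.1488] F [-3.9 -2.4 -0.8] open 1.0 t 10.85
row [ 0.008 -0.     1.566] [18.8 -6.3 48.7] tcp mach [-0.2186 -0.008   0.1488] F [-3.9 -2.4 -0.8] open 1.0 t 10.85
[ 0.5   0.35 -0.72  2.13  0.33  0.78 -0.4 ]
```

```bash
python3 -m crank '[[0,0,-1.575,19,-6,0,-1],[0,0,-1.575,19,-6,0,-1],[0,0,-1.575,19,-6,0,-1],[0,0,-1.575,19,-6,0,-1],[0,0,-1.575,19,-6,0,-1],[0,0,-1.575,19,-6,0,-1],[0,0,-1.575,19,-6,0,-1],[0,0,-1.575,19,-6,0,-1],[0,0,-1.575,19,-6,0,-1],[0,0,-1.575,19,-6,0,-1]]'
python3 -m crank '[[0,0,-0.14,0,0,0,-1],[0,0,-0.14,0,0,0,-1],[0,0,-0.14,0,0,0,-1]]'
python3 - <<'E'
from h import *
to([-.2,-.002,.07],np.pi/2); print(ctrl.read_state()["joint_positions"].round(2))
E
```

```text
time: 11.85
tcp_pos: [0.4389, -0.0001, 0.1492]
eef_rot: [0.721, 0.693, -0.0, 0.0]
contact_force: [-0.4, -0.0, -0.0]
opening: 0.998
time: 12.15
tcp_pos: [0.4388, 0.0002, 0.1491]
eef_rot: [0.674, 0.738, -0.0, -0.0]
contact_force: [-0.3, -0.8, -0.3]
opening: 0.998
row [-0.     0.     0.065] [-5.  -5.7 79.1] tcp mach [-0.1946  0.0034  0.1491] F [-0.3 -0.8 -0.3] open 1.0 t 12.15
[ 0.74  0.54 -1.18  2.08  0.62  0.95  0.88]
```

```bash
python3 -m crank '[[0,0,0.065,-5,-6,0,-1],[0,0,0.065,-5,-6,40,-1],[0,0,0.065,-5,-6,80,-1],[0,0,0.065,-5,-6,100,-1],[0,0,0.065,-5,-6,114,-1],[0,0,0.065,-5,-6,114,-1],[0,0,0.065,-5,-6,114,-1]]'
python3 - <<'E'
from h import *
to([-.186,-.002,.0293],np.pi/2)
E
```

```text
time: 12.85
tcp_pos: [0.4335, -0.0048, 0.0356]
eef_rot: [0.697, 0.717, -0.0, 0.0]
contact_force: [-0.4, -0.3, -0.0]
opening: 1.007
row [-0.     0.     0.003] [-0.5 14.1  6.3] tcp mach [-0.2001 -0.0015  0.0356] F [-0.4 -0.3 -0. ] open 1.01 t 12.85
```

```bash
python3 -m crank '[[0,0,0.003,0,0,4,-1],[0,0,0.003,0,8,6,-1],[0,0,0.003,0,18,6,-1],[0,0,0.003,0,32,6,-1],[0,0,0.003,0,46,6,-1],[0,0,0.003,0,60,6,-1],[0,0,0.003,0,74,6,-1],[0,0,0.003,0,86,6,-1],[0,0,0.003,0,95,6,-1],[0,0,0.003,0,100,6,-1]]'
python3 - <<'E'
from h import *
to([-.0615,-.002,.0293],np.pi/2)
im2,d2=ctrl.grab_frame('scene'); cv2.imwrite('pics/c3.png',cv2.resize(im2[150:350,220:460,::-1],None,fx=3,fy=3,interpolation=2))
E
```

```text
time: 13.85
tcp_pos: [0.5343, -0.002, 0.0293]
eef_rot: [0.698, 0.716, 0.0, -0.0]
contact_force: [-1.1, 0.2, 1.0]
opening: 1.002
row [ 0.    -0.     0.001] [-0.8 37.8  0.1] tcp mach [-0.0993 -0.0013  0.0293] F [-1.1  0.2  1. ] open 1.0 t 13.85
```

View pics/c3.png

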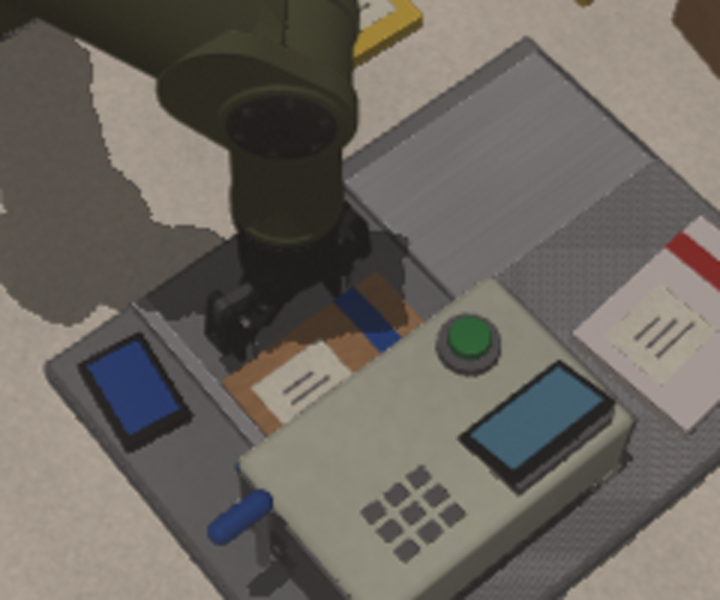

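The mailer at (320,370) is square and along the fence, its front about 28 mm into the slot, and the lever is still open at (240,515). I continue towards the back stop.

```bash
python3 -m crank '[[0,0,0,0,8,0,-1],[0,0,0,0,16,0,-1],[0,0,0,0,24,0,-1],[0,0,0,0,30,0,-1],[0,0,0,0,33,0,-1],[0,0,0,0,33,0,-1]]'
python3 -m crank '[[0,0,0,0,3,0,-1],[0,0,0,0,3,0,-1]]'
python3 -m crank '[[0,0,0,0,2,0,-1],[0,0,0,0,2,0,-1]]'
python3 -m crank '[[0,0,0,0,2,0,-1],[0,0,0,0,2,0,-1]]'
python3 - <<'E'
from h import *
to([-.0615,-.002,.0293],np.pi/2)
E
```

```text
time: 14.5
tcp_pos: [0.5669, -0.0009, 0.0293]
eef_rot: [0.697, 0.717, 0.0, 0.0]
contact_force: [-0.3, 0.1, 0.1]
opening: 1.002
time: 14.7
tcp_pos: [0.5696, -0.001, 0.0293]
eef_rot: [0.697, 0.717, 0.0, 0.0]
contact_force: [0.2, 0.0, -0.2]
opening: 1.001
time: 14.9
tcp_pos: [0.5714, -0.001, 0.0293]
eef_rot: [0.697, 0.717, 0.0, 0.0]
contact_force: [-1.0, 0.1, -0.7]
opening: 1.002
time: 15.1
tcp_pos: [0.5729, -0.0009, 0.0292]
eef_rot: [0.697, 0.717, -0.0, -0.0]
contact_force: [-3.5, 0.4, 2.0]
opening: 0.999
row [-0.001  0.     0.002] [-0.9 -0.9 -0.1] tcp mach [-0.0606 -0.0011  0.0292] F [-3.5  0.4  2. ] open 1.0 t 15.1
```

```bash
python3 -m crank '[[0,0,0,0,2,0,-1],[0,0,0,0,2,0,-1],[0,0,0,0,2,0,-1]]'
python3 -m crank '[[0,0,0,0,-5,0,-1],[0,0,0,0,-30,0,-1],[0,0,0,0,-50,0,-1],[0,0,0,0,-60,-50,-1],[0,0,0,0,-60,-100,-1],[0,0,0,0,-60,-150,-1],[0,0,0,0,-60,-200,-1],[0,0,0,0,-60,-230,-1]]'
python3 - <<'E'
from h import *
im,d=ctrl.grab_frame('scene'); P=cloud('scene',d); z=P[...,2]; m=mach(P.reshape(-1,3)).reshape(P.shape)
k=(d>0)&(z>.046)&(z<.06)&(m[...,0]<.0)&(m[...,0]>-.2)&(m[...,1]>-.078)&(m[...,1]<.12)
n,l,st,ce=cv2.connectedComponentsWithStats(k.astype(np.uint8)); i=1+st[1:,4].argmax(); q=m[l==i]
print(cv2.minAreaRect((q[:,:2]*1000).astype(np.float32)),np.percentile(q,[1,50,99],axis=0).round(4).tolist(),st[i])
to([.055,-.172,.30],0); to([.055,-.172,.30],np.pi)
E
```

```text
time: 15.4
tcp_pos: [0.5729, -0.0009, 0.0291]
eef_rot: [0.697, 0.717, -0.002, -0.001]
contact_force: [-9.5, 0.7, 5.4]
opening: 1.003
time: 16.2
tcp_pos: [0.5165, -0.0017, 0.2632]
eef_rot: [0.697, 0.717, 0.002, 0.002]
contact_force: [0.4, -0.8, -0.3]
opening: 1.001
((-39.629791259765625, 0.46492767333984375), (24.37984275817871, 156.75439453125), 0.35616621375083923) [[-0.0505, -0.0769, 0.0477], [-0.0395, -0.001, 0.0534], [-0.0282, 0.0778, 0.0585]] [305 251  56  44 534]
row [ 0.008 -0.008  1.573] [-172.6  170.4  -31.7] tcp mach [-1.154e-01  2.000e-04  2.667e-01] F [3.5 1.2 3.7] open 1.0 t 16.25
row [ 0.008  0.008 -1.569] [-172.6  170.4  -31.7] tcp mach [-1.154e-01  2.000e-04  2.667e-01] F [3.5 1.2 3.7] open 1.0 t 16.25
```

```bash
python3 -m crank '[[0,0,0.15,0,0,-32,-0.1],[0,0,1.573,-172,170,-32,-0.1],[0,0,1.573,-172,170,-32,-0.1],[0,0,1.573,-172,170,-32,-0.1],[0,0,1.573,-172,170,-32,-0.1],[0,0,1.573,-172,170,-32,-0.1],[0,0,1.573,-172,170,-32,-0.1],[0,0,1.573,-172,170,-32,-0.1],[0,0,1.573,-172,170,-32,-0.1],[0,0,1.573,-172,170,-32,-0.1]]'
python3 -m crank '[[0,0,0.22,0,0,0,-0.1],[0,0,0.22,0,0,0,-0.1],[0,0,0.22,0,0,0,-0.1]]'
python3 - <<'E'
from h import *
to([.058,-.172,.178],0)
E
```

```text
time: 17.25
tcp_pos: [0.6904, -0.17, 0.2907]
eef_rot: [0.999, 0.046, 0.0, 0.0]
contact_force: [1.0, -0.6, -0.6]
opening: 0.547
time: 17.55
tcp_pos: [0.6902, -0.1699, 0.2911]
eef_rot: [0.998, -0.061, 0.0, 0.0]
contact_force: [-0.3, 1.3, 0.2]
opening: 0.547
row [ 0.001 -0.001 -0.148] [  5.4  -2.  113.1] tcp mach [ 0.0523 -0.1731  0.2911] F [-0.3  1.3  0.2] open 0.55 t 17.55
```

```bash
python3 -m crank '[[0,0,-0.148,5,-2,0,-0.1],[0,0,-0.148,5,-2,40,-0.1],[0,0,-0.148,5,-2,70,-0.1],[0,0,-0.148,5,-2,95,-0.1],[0,0,-0.148,5,-2,115,-0.1],[0,0,-0.148,5,-2,115,-0.1]]'
python3 - <<'E'
from h import *
to([.02,-.172,.178],0)
E
```

```text
time: 18.15
tcp_pos: [0.6936, -0.1688, 0.1727]
eef_rot: [1.0, 0.014, -0.003, -0.0]
contact_force: [0.6, 0.3, 1.1]
opening: 0.545
row [-0.001  0.005  0.003] [-35.7  -0.2  -5.1] tcp mach [ 0.0557 -0.1721  0.1727] F [0.6 0.3 1.1] open 0.54 t 18.15
```

```bash
python3 -m crank '[[0,0,0,-10,0,0,-0.1],[0,0,0,-18,0,1,-0.1],[0,0,0,-26,0,2,-0.1],[0,0,0,-34,0,3,-0.1],[0,0,0,-42,0,4,-0.1],[0,0,0,-48,0,5,-0.1],[0,0,0,-48,0,5,-0.1]]'
python3 -m crank '[[0,0,0,-3,0,0,-0.1],[0,0,0,-3,0,0,-0.1]]'
python3 -m crank '[[0,0,0,-3,0,0,-0.1],[0,0,0,-3,0,0,-0.1]]'
python3 - <<'E'
from h import *
to([0,-.172,.17],0)
E
```

```text
time: 18.85
tcp_pos: [0.6459, -0.17, 0.1712]
eef_rot: [1.0, 0.013, -0.001, 0.0]
contact_force: [0.3, 0.5, 0.1]
opening: 0.553
time: 19.05
tcp_pos: [0.6437, -0.1699, 0.1709]
eef_rot: [1.0, 0.013, -0.0, 0.0]
contact_force: [-1.1, -0.1, 0.0]
opening: 0.55
time: 19.25
tcp_pos: [0.641, -0.1698, 0.1711]
eef_rot: [1.0, 0.013, -0.0, -0.0]
contact_force: [0.0, -1.1, 0.0]
opening: 0.55
row [-0.     0.     0.001] [-3.1  0.3  1.1] tcp mach [ 0.0031 -0.1717  0.1711] F [ 0.  -1.1  0. ] open 0.55 t 19.25
```

```bash
python3 -m crank '[[0,0,0,-2,0,0,-0.1],[0,0,0,-2,0,0,-0.1]]'
python3 -m crank '[[0,0,0,-2,0,0,-0.1],[0,0,0,-2,0,0,-0.1]]'
python3 - <<'E'
from h import *
im,d=ctrl.grab_frame('scene'); P=cloud('scene',d); hsv=cv2.cvtColor(im,cv2.COLOR_RGB2HSV)
q=mach(P[(hsv[...,0]>100)&(hsv[...,0]<130)&(hsv[...,1]>100)&(d>0)]); q=q[(abs(q[:,1]+.17)<.04)&(abs(q[:,0]-.03)<.06)&(q[:,2]>.165)&(q[:,2]<.22)]; print(np.median(q,0),len(q))
to([0,-.172,.17],0)
E
```

```text
time: 19.45
tcp_pos: [0.6391, -0.1698, 0.1712]
eef_rot: [1.0, 0.013, -0.0, -0.0]
contact_force: [0.9, -0.4, -0.9]
opening: 0.547
time: 19.65
tcp_pos: [0.6379, -0.1699, 0.1712]
eef_rot: [1.0, 0.013, 0.001, -0.0]
contact_force: [5.1, 0.1, -3.8]
opening: 0.552
[ 0.01598368 -0.18722736  0.19054532] 36
row [-0.    -0.002  0.001] [-0.   0.3  1.3] tcp mach [ 0.     -0.1717  0.1713] F [ 5.8  0.  -3.8] open 0.55 t 19.7
```

```bash
python3 -m crank '[[0,0,0,-2,0,0,-0.1],[0,0,0,-2,0,0,-0.1],[0,0,0,-2,0,0,-0.1]]'
python3 -m crank '[[0,0,0,10,0,0,-0.1],[0,0,0,25,0,0,-0.1],[0,0,0,25,0,-45,-0.1],[0,0,0,25,0,-90,0.3],[0,0,0,25,0,-110,1],[0,0,0,25,0,-110,1]]'
python3 - <<'E'
from h import *
im,d=ctrl.grab_frame('scene'); P=cloud('scene',d); hsv=cv2.cvtColor(im,cv2.COLOR_RGB2HSV)
q=mach(P[(hsv[...,0]>100)&(hsv[...,0]<130)&(hsv[...,1]>100)&(d>0)]); q=q[(abs(q[:,1]+.17)<.04)&(abs(q[:,0]-.03)<.06)&(q[:,2]>.165)&(q[:,2]<.22)]; print(np.median(q,0),len(q))
z=P[...,2]; m=mach(P.reshape(-1,3)).reshape(P.shape)
k=(d>0)&(z>.046)&(z<.06)&(m[...,0]<.0)&(m[...,0]>-.2)&(m[...,1]>-.078)&(m[...,1]<.12)
n,l,st,ce=cv2.connectedComponentsWithStats(k.astype(np.uint8)); i=1+st[1:,4].argmax(); q=m[l==i]
print(cv2.minAreaRect((q[:,:2]*1000).astype(np.float32)),np.percentile(q,[1,50,99],axis=0).round(4).tolist())
to([.0400,.0545,.20],0)
cv2.imwrite('pics/c4.png',cv2.resize(im[150:350,220:460,::-1],None,fx=3,fy=3,interpolation=2))
E
```

```text
time: 20.0
tcp_pos: [0.6374, -0.1699, 0.1713]
eef_rot: [1.0, 0.013, 0.002, -0.0]
contact_force: [9.7, -0.1, -7.7]
opening: 0.549
time: 20.6
tcp_pos: [0.6614, -0.1688, 0.2855]
eef_rot: [1.0, 0.013, 0.003, 0.0]
contact_force: [-0.7, 0.7, 0.1]
opening: 0.042
[ 0.01673316 -0.17014013  0.19143623] 170
((-39.24852752685547, 1.4174728393554688), (23.534141540527344, 157.8663787841797), 0.11966267228126526) [[-0.0505, -0.0738, 0.0478], [-0.039, -0.0, 0.0533], [-0.0281, 0.077, 0.0588]]
row [ 0.001 -0.002  0.   ] [  17.3 -226.    82.9] tcp mach [ 0.0227 -0.1715  0.283 ] F [-0.7  0.1  0.2] open 0.0 t 20.65
```

View pics/c4.png

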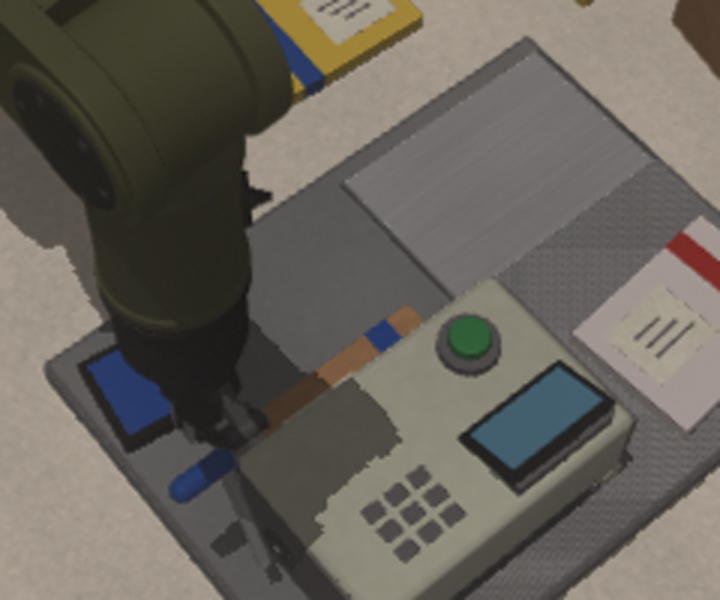

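The lever is forward, with the knob at (200,475) and x about 7 mm behind its initial spot, so roughly 0.10 rad. The mailer's rear edge is at −50.5 mm, so it is home and clamped. Now I go to the green key at (470,335) with the fingers shut.

```bash
python3 -m crank '[[0,0,0,17,-50,0,1],[0,0,0,17,-100,0,1],[0,0,0,17,-150,20,1],[0,0,0,17,-190,50,1],[0,0,0,17,-226,83,1],[0,0,0,17,-226,83,1],[0,0,0,17,-226,83,1],[0,0,0,17,-226,83,1]]'
python3 - <<'E'
from h import *
to([.0400,.0545,.168],0)
E
```

```text
time: 21.45
tcp_pos: [0.6715, 0.0554, 0.198]
eef_rot: [1.0, 0.012, -0.0, 0.001]
contact_force: [1.2, -1.4, 0.5]
opening: -0.001
row [ 0.001  0.001 -0.001] [ 0.7 -1.9 30. ] tcp mach [0.0394 0.0526 0.198 ] F [ 1.2 -1.4  0.5] open -0.0 t 21.45
```

```bash
python3 -m crank '[[0,0,0,1,-2,15,1],[0,0,0,1,-2,28,1],[0,0,0,1,-2,32,1],[0,0,0,1,-2,32,1]]'
python3 -m crank '[[0,0,0,0,0,2,1],[0,0,0,0,0,4,1],[0,0,0,0,0,4,1]]'
python3 -m crank '[[0,0,0,0,0,2,1],[0,0,0,0,0,2,1]]'
python3 -m crank '[[0,0,0,0,0,2,1],[0,0,0,0,0,2,1]]'
```

```text
time: 21.85
tcp_pos: [0.6717, 0.0582, 0.165]
eef_rot: [1.0, 0.013, -0.001, 0.0]
contact_force: [-0.2, 0.5, 0.6]
opening: -0.002
time: 22.15
tcp_pos: [0.6723, 0.059, 0.1624]
eef_rot: [1.0, 0.013, 0.0, 0.0]
contact_force: [-0.2, 1.4, -0.4]
opening: -0.003
time: 22.35
tcp_pos: [0.6723, 0.0591, 0.1603]
eef_rot: [1.0, 0.013, 0.0, -0.0]
contact_force: [0.7, -0.5, 0.2]
opening: -0.006
time: 22.55
tcp_pos: [0.6723, 0.0591, 0.1583]
eef_rot: [1.0, 0.013, 0.0, -0.0]
contact_force: [-0.0, -0.2, 0.6]
opening: 0.001
```

```bash
for i in 1 2 ; do python3 -m crank '[[0,0,0,0,0,2,1],[0,0,0,0,0,2,1]]' | grep -v -e rot -e open; done
python3 -m crank '[[0,0,0,0,0,2,1],[0,0,0,0,0,2,1]]'
```

```text
time: 22.75
tcp_pos: [0.6724, 0.0591, 0.1563]
contact_force: [0.6, -1.0, 2.9]
time: 22.95
tcp_pos: [0.6724, 0.0592, 0.1543]
contact_force: [-0.3, -0.1, 3.4]
time: 23.15
tcp_pos: [0.6724, 0.0592, 0.154]
eef_rot: [1.0, 0.013, 0.001, 0.0]
contact_force: [-4.4, -1.9, 13.9]
opening: -0.0
```

The key bottomed out at z=0.154 (about 6 mm of travel, 14 N). I release it, retreat and check.

```bash
python3 -m crank '[[0,0,0,0,0,-10,1],[0,0,0,0,0,-50,1],[0,0,0,0,0,-100,1],[0,0,0,-40,0,-150,1],[0,0,0,-90,0,-180,1],[0,0,0,-140,0,-180,1],[0,0,0,-180,0,-180,1],[0,0,0,-200,0,-180,1],[0,0,0,-200,0,-180,1]]'
python3 - <<'E'
from h import *
im,d=ctrl.grab_frame('scene'); P=cloud('scene',d); m=mach(P.reshape(-1,3)).reshape(P.shape); z=m[...,2]; hsv=cv2.cvtColor(im,cv2.COLOR_RGB2HSV)
b=(hsv[...,0]>100)&(hsv[...,0]<130)&(hsv[...,1]>100)&(d>0)&(abs(m[...,1]+.17)<.04)&(abs(m[...,0]-.03)<.06)&(z>.165)&(z<.22); print("knob",np.median(m[b],0),b.sum())
g=(hsv[...,0]>50)&(hsv[...,0]<85)&(hsv[...,1]>100)&(d>0)&(abs(m[...,0]-.04)<.03)&(abs(m[...,1]-.054)<.03); print("key",np.median(m[g],0),g.sum())
k=(d>0)&(z>.046)&(z<.06)&(m[...,0]<.0)&(m[...,0]>-.2)&(m[...,1]>-.078)&(m[...,1]<.12)
n,l,st,ce=cv2.connectedComponentsWithStats(k.astype(np.uint8)); i=1+st[1:,4].argmax(); q=m[l==i]
print(cv2.minAreaRect((q[:,:2]*1000).astype(np.float32)),np.percentile(q,[1,50,99],axis=0).round(4).tolist())
im2,_=ctrl.grab_frame('side'); a0=np.load("pics/scene.npz")["im"]
cv2.imwrite('pics/end.png',np.hstack([im[100:450,120:520],a0[100:450,120:520]])[:,:,::-1])
E
```

```text
time: 24.05
tcp_pos: [0.4688, 0.054, 0.3331]
eef_rot: [1.0, 0.014, -0.0, 0.001]
contact_force: [-0.4, -0.8, 0.4]
opening: -0.0
knob [ 0.01628217 -0.16896654  0.19140888] 176
key [0.04032274 0.05461862 0.16012555] 133
((-39.717708587646484, 1.1250381469726562), (158.1763153076172, 24.245174407958984), 89.56180572509766) [[-0.0506, -0.0768, 0.0473], [-0.0391, -0.0018, 0.0534], [-0.0287, 0.0769, 0.0591]]
```

View pics/end.png

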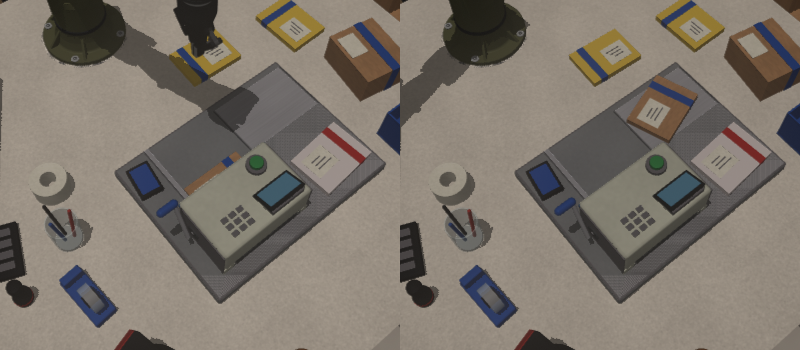

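The end view (left) matches the start (right) for everything except the mailer, which is now in the slot at (215,172). The lever knob is forward at (167,207) and the key is up at (256,163). All measurements agree, so I hand in.

```bash
python3 -c "
from rig import ctrl
print(ctrl.sign_off())"
```

```text
the job is handed in; nothing more can be done
None
```

The mailer is franked and the job is handed in, after about 24 s of the 72 s allowed. I opened the lever to about 0.5 rad, then pushed the mailer with both fingertips, flush along the fence and in against the back stop. After that I pulled the lever forward until the roller clamped, pressed the key to its stop and released it.

My last camera and force checks, none of which failed or disagreed:
- **Mailer:** its rear edge is 50.6 mm in front of the head and its yaw is within about 0.5°. It lies flat, label up.
- **Lever:** it stands about 7 mm back from its closed position at the knob, which I estimate as about 0.10 rad. I felt 5 to 10 N as it clamped. The roller's contact force on the mailer could not be read directly.
- **Print key:** it took about 6 mm of travel and was back at its starting height (160 mm) afterwards.
- **Everything else:** the before and after pictures show nothing else moved. I compared these by eye only.

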